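# Deburr the bore of a clock-case ring

## Task

Take the deburring tool, the one with the square wooden handle, from the tool stand and run its cone-shaped head once all the way round the upper edge of the big aluminium ring's bore: start at the crown stub on the ring's side and go clockwise, seen from above, until you are back at the stub, keeping the head pressed on the edge so that the sprung cushion stays about half way down, never fully down. Then hang the tool upright in the hole of the stand that it came from and let go; leave the other tool in its hole.

Things in the scene. Friction and masses are not known exactly. Their poses are not given: they have to be found in the camera images.
- deburrer: Deburring hand tool, loose, 0.1 to 0.16 kg, upright in the stand. Origin on its axis at the underside of its round collar (56 mm across, 6 mm thick), which rests on the stand. z up along the handle. Square wooden handle 24 x 24 mm, 6 to 66 mm above the origin, faces square to x and y. Below: 8 mm shank and a cone-shaped steel head 24 mm across, its tip 46 mm under the origin.
- blade (a point): Tip of the deburrer's cone, on the tool's axis, 46 mm below the tool's origin. The cone is shallow: it rises 6 mm from its tip to its rim of 12 mm radius.
- stand: Fixed tool stand: a wooden plate 90 (x) by 220 (y) mm on four thin posts, origin on the desk under its centre, top 62 mm up. Two through holes 36 mm across at y = +55 and -55 mm, one tool hanging in each by its collar; the deburrer may be in either. A head goes in and out straight up and down with 6 mm to spare all round.
- bore (a point): Centre of the bore of the big aluminium ring, level with its flat upper face (70 mm above the desk at rest). z up; x points to the crown stub that sticks out 24 mm from the ring's side, below the face. Ring 110 mm outside, bore 66 mm across, 16 mm deep. It is fixed on a sprung cushion that only goes straight down. The cone rides well with its tip 31 mm from the bore's centre.
- ring (a joint): How far ring and cushion are pressed down, m: 0 at rest, 0.015 fully down. It springs back by itself; about 3 N starts it and about 5 N holds it half way (0.007).
- burnisher: The other hand tool, a bystander, in the stand's other hole: same collar and shank, but a round mushroom-shaped handle, its top 58 mm above the origin, and a thin pointed end. Origin at its collar's underside, on the axis, z up.
Things that resemble listed ones, but are neither listed nor needed, are in the scene too. What is shaped like the part that bears bore but purple is not meant. Leave any blue look-alike of the deburrer alone.

How it is judged:
By the outcome, as a careful person would: the job done as asked, in the order asked, and still so for the second after the job is handed in, with the robot touching nothing.
It also fails if it takes over 66 s, if anything falls off the work surface, if the arm or the gripper's body presses on something with over 40 N, if the wrist force passes 120 N, or if a joint passes its speed limit or range.

## Robot

A 6-joint arm with a two-finger parallel gripper is mounted at the origin on the work surface. World frame = base frame: x ahead of the robot, y to its left, z up, the work surface at z = 0. Lengths are in m, angles in degrees, forces in N, time in s.
With the tool pointing down it reaches from about 0.25 to 0.725 m from the base axis. Payload 9.7 kg.
Tool frame: the origin (TCP) lies midway between the tips of the shut fingers; the grasp point (between the pads) lies 19 mm behind it; x points along the fingers, y is the direction in which the jaws open and shut, and the axes are right-handed (so a half turn about x gives the same grasp; the last joint's range is limited). The gripper opens to 85 mm and grips with 20 to 120 N. Pads are 22 mm wide; open, the fingers measure 114 mm over their backs; the gripper's body (76 mm by 85 mm) begins 54 mm behind the grasp point. The pads swing forward as they close: fully open they stand 13 mm farther back than shut.
Start: joints at [-71.734, 4.979, 10.078, 95.1, 0, 90], TCP at [0.172, -0.522, 0.231] pointing down, gripper open.
Joint ranges: [-179.16, 179.16], [-48.56, 103.87], [-65.8, 70.77], [-126.05, 130.52], [-82.76, 87.17], [-180, 180]. Speed limits (degrees/s): [127.2, 127.2, 147.25, 180, 180, 180].

## Interface

Orientations are given as [roll, pitch, yaw] about the fixed x, y, z axes, in that order (R = Rz(yaw) Ry(pitch) Rx(roll)).
In Python, from workcell import bot, cams gives the robot as it stands.
- The arm moves only by the tool apply_moves, never from a script. Its argument "commands" is a list of rows, each a list of 5 numbers: the shift along the tool's x, y, z in m, then the turn about the tool's x in rad, then the opening, from -1 (shut) to 1 (fully open). In form: [[tx, ty, tz, roll, hand], ...]. A call has 1 to 12 rows; each row is the pose to reach, as a shift and turn from the pose measured when the call began, along the tool's axes at that moment; what a row does not reach only later rows make up. A row lasts 1/10 s, in which the tool goes at most 50 mm and 8.59 degrees, less where a joint would pass 70% of its speed; a pose out of reach is approached as far as the arm can. A call with a gripper value outside its range is refused whole. The fingers move at their own pace and stop on an object; "newtons" is the grip in N (left out, the last holds). Time passes only in rows, so rows that repeat a pose let the fingers close. It gives the time, the measured TCP pose, the force and the opening at its end, in the units of the state.
- bot.get_obs(): the state, without advancing time (a new reading comes with each control period).
- cams.camera(name): name is "side" or "top"; returns a dict with "frame" (384x512x3 uint8, blue, green, red), "depth" (384x512 float32, m along the optical axis (not along the pixel's ray), 0 where there is no reading), "camera_matrix" (3x3 intrinsics, pixels), "D" ([k1, k2, p1, p2, k3] as OpenCV has them; the pictures are not rectified), "R" (3x3) and "t" (3): a world point X has camera coordinates R X + t. Camera axes: x right, y down, z forward; pixel columns grow to the right and rows downward; lengths in m; the calibration is good to about 2 mm. A picture is of the moment at which its call begins.
- bot.job_done(): hands the job in, once; it reports no verdict.
Trained networks look in the newest picture that a camera, given by its name, has taken for a name from the list of things; names that differ only in an ending like _2 or _b are one class to them, and where a whole thing is asked for, a point or a joint stands for the part that bears it (a point fixed in the world has none). Each returns a list of dicts, best first, with "confidence" (0 to 1); they miss things now and then, are a little off and sometimes report something else, mostly with a low value. They report only what shows in the picture. A call takes as long as a camera call. They do not tell look-alikes from the thing itself.
- cams.spot_in(name, camera): "rect" ([left, top, right, bottom] in pixels, round what is visible of it).
The state is a dict: "time": time; "q": joint angles; "qd": joint speeds; "joint_efforts": joint torques, N m; "ee_pos": TCP position; "tcp_rot": TCP orientation; "wrist_force": force on the tool from outside, world axes, zero at the start; "torque": the same for the moment, N m; "opening": finger opening in m.
Only numpy, scipy, OpenCV 4.12 (cv2) and the standard library are available. Lean on these libraries where they do the work, as an engineer would, in place of code of your own. Each camera call takes 0.05 s, during which the arm holds its last target. There are 200 camera calls.

## Working session

There is one attempt and no reset: what is moved stays moved. The work goes in short steps, Python scripts to look and compute and a tool call to move; the robot and the scene stay as the last step left them, time stands still between calls to the robot, and variables do not carry over. Pictures are saved under pics/ and viewed, about 8 in all and at most 12, crops included, and the job is handed in when it is done.

Besides the shell and the picture viewer there is one more tool, called in YAML: its name, and indented under it one key for each argument. apply_moves: Moves the arm, as the interface text tells. Its arguments: {"type":"object","properties":{"commands":{"type":"array"},"newtons":{"type":"number"}},"required":["commands"]}

```bash
ls; mkdir -p pics
cat > h.py <<'E'
import numpy as np, cv2
from workcell import bot, cams
def world(c, us, vs, ds=None):
    pts=np.stack([us,vs],-1).astype(float).reshape(-1,1,2)
    n=cv2.undistortPoints(pts,c["camera_matrix"],np.array(c["D"]))[:,0]
    z=c["depth"][np.array(vs).astype(int),np.array(us).astype(int)] if ds is None else ds
    X=np.c_[n*np.array(z)[:,None],z]
    return (X-np.array(c["t"]).ravel())@np.array(c["R"])
def cloud(c,rect=None):
    l,t,r,b=rect if rect else (0,0,512,384)
    v,u=np.mgrid[int(t):int(b),int(l):int(r)]
    u,v=u.ravel(),v.ravel(); k=c["depth"][v,u]>0
    return world(c,u[k],v[k]),c["frame"][v[k],u[k]],u[k],v[k]
E
python3 - <<'E'
from h import *
s=cams.camera("side");t=cams.camera("top")
cv2.imwrite("pics/a.png",np.vstack([s["frame"],t["frame"]])[:, :])
cv2.imwrite("pics/a.png",cv2.resize(np.hstack([s["frame"],t["frame"]]),(800,300)))
for n in ["deburrer","stand","bore","burnisher"]:
  for c in ["side","top"]:
    print(n,c,[(np.round(r["rect"]).tolist(),round(r["confidence"],2)) for r in cams.spot_in(n,c)])
o=bot.get_obs();print(o["ee_pos"],o["tcp_rot"],o["opening"],o["time"],o["wrist_force"])
for c in (s,t): print(-np.array(c["R"]).T@np.array(c["t"]).ravel())
E
```

```text
pics
deburrer side [([156.0, 235.0, 184.0, 271.0], 0.59), ([208.0, 269.0, 231.0, 300.0], 0.57)]
deburrer top [([156.0, 153.0, 196.0, 174.0], 0.64), ([135.0, 209.0, 158.0, 228.0], 0.54)]
stand side [([192.0, 234.0, 269.0, 320.0], 0.71)]
stand top [([124.0, 201.0, 213.0, 244.0], 0.6)]
bore side [([248.0, 170.0, 289.0, 211.0], 0.97), ([283.0, 105.0, 322.0, 137.0], 0.94)]
bore top [([246.0, 197.0, 294.0, 238.0], 0.87), ([363.0, 198.0, 413.0, 239.0], 0.73)]
burnisher side [([234.0, 242.0, 252.0, 266.0], 0.59)]
burnisher top [([178.0, 218.0, 200.0, 237.0], 0.68)]
[ 0.17239642 -0.52225358  0.23123481] [-92.1329597   89.99273638 106.13502902] 0.08518954854393919 0.5 [-0.74254801 -0.22837311  0.13170546]
[0.28549069 0.68340513 1.07520291]
[ 0.41683623 -0.0817682   1.29427035]
```

View pics/a.png

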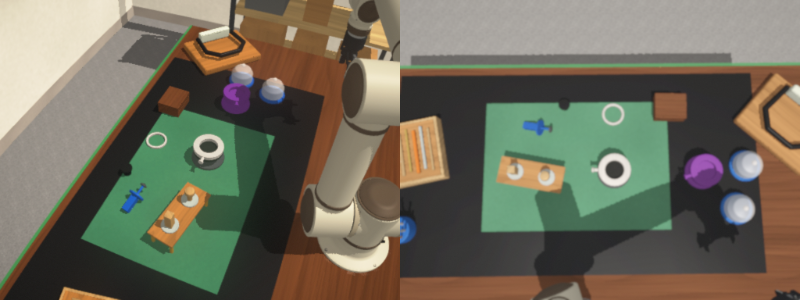

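Run:
```python
from h import *
s=cams.camera("side");t=cams.camera("top")
np.save("side.npy",s,allow_pickle=True);np.save("top.npy",t,allow_pickle=True)
a=cv2.resize(s["frame"][150:330,140:300],(480,540),interpolation=cv2.INTER_CUBIC)
b=cv2.resize(t["frame"][140:250,120:300],(320*1,196),interpolation=cv2.INTER_CUBIC)
b=cv2.resize(t["frame"][195:245,120:200],(320,200),interpolation=cv2.INTER_CUBIC)
d=cv2.resize(t["frame"][190:245,240:300],(320,293),interpolation=cv2.INTER_CUBIC)
r=np.zeros((540,320,3),np.uint8);r[:200]=b;r[210:503]=d
cv2.imwrite("pics/b.png",np.hstack([a,r]))
for nm,c,R in [("ringA side",s,(248,170,289,211)),("ringB side",s,(283,105,322,137)),("ringA top",t,(246,197,294,238)),("ringB top",t,(363,198,413,239)),("stand top",t,(124,201,213,244)),("stand side",s,(192,234,269,320)),("deb1 top",t,(156,153,196,174)),("deb2 top",t,(135,209,158,228)),("burn top",t,(178,218,200,237)),("deb2 side",s,(208,269,231,300))]:
  P,col,u,v=cloud(c,R)
  print(nm,"hist z(mm)",np.histogram(P[:,2]*1000,bins=np.arange(-5,151,10))[0])
  for lo,hi in [(.055,.068),(.066,.074),(.115,.136)]:
    k=(P[:,2]>lo)&(P[:,2]<hi)
    if k.sum()>5: print("  ",lo,k.sum(),P[k].mean(0).round(4),P[k].min(0).round(3),P[k].max(0).round(3),np.median(col[k],0))
```

```text
ringA side hist z(mm) [189 257  69   0   5 141 306 656  49   0   0   0   0   0   0]
   0.055 374 [ 0.5531 -0.1257  0.0599] [ 0.5   -0.18   0.055] [ 0.606 -0.052  0.068] [88. 97. 98.]
   0.066 594 [ 0.5542 -0.1251  0.0711] [ 0.501 -0.186  0.066] [ 0.609 -0.052  0.074] [200. 216. 224.]
ringB side hist z(mm) [106 143 134  26   6  74 221 409 125   0   0   0   0   0   0]
   0.055 272 [ 0.5473 -0.4387  0.0608] [ 0.494 -0.49   0.055] [ 0.596 -0.367  0.068] [95. 44. 83.]
   0.066 327 [ 0.548  -0.4351  0.0712] [ 0.494 -0.503  0.066] [ 0.603 -0.367  0.074] [120.  50. 102.]
ringA top hist z(mm) [394 196  13   0   0 261 235 842  20   0   0   0   0   0   0]
   0.055 373 [ 0.5552 -0.1304  0.0609] [ 0.501 -0.183  0.055] [ 0.608 -0.058  0.068] [148. 155. 160.]
   0.066 785 [ 0.5556 -0.1299  0.0703] [ 0.501 -0.183  0.066] [ 0.608 -0.058  0.074] [221. 228. 233.]
ringB top hist z(mm) [352 210  52   0   3 210 309 846  57   0   0   0   0   0   0]
   0.055 402 [ 0.5495 -0.4406  0.06  ] [ 0.498 -0.499  0.055] [ 0.602 -0.371  0.068] [138.  65. 119.]
   0.066 759 [ 0.548  -0.4418  0.0707] [ 0.497 -0.499  0.0
[... 1374 characters left out ...]
   0   0   0   0   0  87 200   0   0   1  32  97   1   0]
   0.055 165 [0.5264 0.0884 0.0643] [0.506 0.066 0.057] [0.555 0.123 0.068] [158. 182. 213.]
   0.066 173 [0.5273 0.0919 0.0691] [0.506 0.066 0.066] [0.554 0.122 0.074] [199. 210. 214.]
   0.115 98 [0.5325 0.096  0.1186] [0.518 0.083 0.115] [0.546 0.111 0.127] [144. 190. 220.]
deb2 side hist z(mm) [  1   4   0   0   0   0 158 288  32  26  36  26  28 112   1]
   0.055 261 [0.5466 0.1888 0.0645] [0.513 0.146 0.058] [0.592 0.24  0.068] [ 70. 137. 204.]
   0.066 244 [0.5461 0.207  0.0695] [0.519 0.146 0.066] [0.591 0.234 0.074] [177.5 197.  202. ]
   0.115 141 [0.552  0.2077 0.1284] [0.541 0.193 0.116] [0.566 0.219 0.135] [ 95. 157. 212.]
```

View pics/b.png

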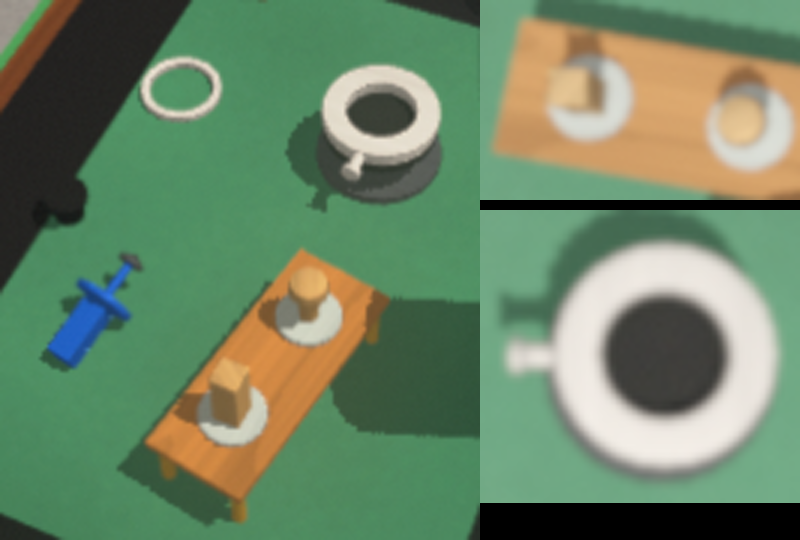

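Run:
```python
from h import *
from scipy.optimize import least_squares
s=np.load("side.npy",allow_pickle=True).item();t=np.load("top.npy",allow_pickle=True).item()
for nm,c,RA,RS,RD,RB in [("side",s,(244,166,293,215),(192,234,269,320),(205,262,234,303),(230,238,256,290)),("top",t,(242,193,298,242),(124,201,213,244),(133,207,160,230),(176,216,202,239))]:
  P,col,u,v=cloud(c,RA); k=(P[:,2]>.0665)&(P[:,2]<.075)
  Q=P[k]
  # annulus fit: area moment via max coverage
  def cost(p):
    r=np.hypot(Q[:,0]-p[0],Q[:,1]-p[1]); return np.minimum(np.maximum(0,.033-r)+np.maximum(0,r-.055),.004)
  best=min(((cost((x,y)).sum(),x,y) for x in np.arange(.545,.565,.0005) for y in np.arange(-.14,-.12,.0005)))
  print(nm,"ring",best, "z",np.median(Q[:,2]))
  m=np.array(best[1:]); r=np.hypot(*(P[:,:2]-m).T); w=(r>.0605)&(r<.085)&(P[:,2]>.045)
  d=P[w,:2]-m; print(" stub",w.sum(),d.mean(0),np.degrees(np.arctan2(*d.mean(0)[::-1])))
  P,col,u,v=cloud(c,RS); k=(abs(P[:,2]-.062)<.003)
  rect=cv2.minAreaRect((P[k,:2]*1000).astype(np.float32)); print(" stand",rect)
  P,col,u,v=cloud(c,RD); k=P[:,2]>.123
  k2=abs(P[:,2]-.128)<.005
  print(" deb top",k.sum(),np.median(P[k],0).round(4),cv2.minAreaRect((P[k,:2]*1000).astype(np.float32)))
  for nn,R in(("deb",RD),("burn",RB)):
    P,col,u,v=cloud(c,R); hsv=cv2.cvtColor(col[None],cv2.COLOR_BGR2HSV)[0]
    k=(abs(P[:,2]-.069)<.0045)&(hsv[:,1]<70)
    if k.sum()>5: (x,y),rr=cv2.minEnclosingCircle((P[k,:2]*1000).astype(np.float32)); print(" ",nn,"collar",k.sum(),x,y,rr)
    k=P[:,2]>.11;print("   top",P[k].mean(0))
```

```text
side ring (np.float64(0.13195595850725184), np.float64(0.554499999999999), np.float64(-0.13)) z 0.07160551005284362
 stub 37 [0.0006438  0.07159644] 89.48480264488674
 stand ((542.147705078125, 152.17684936523438), (222.436767578125, 93.18190002441406), 78.96102142333984)
 deb top 118 [0.5521 0.2069 0.1304] ((553.1312255859375, 205.8319091796875), (26.11975860595703, 24.53483772277832), 88.02033996582031)
  deb collar 215 551.8526000976562 206.13455200195312 27.841615676879883
   top [0.55152221 0.20813116 0.12645624]
  burn collar 234 531.866943359375 98.95648956298828 28.1850528717041
   top [0.53077369 0.10168316 0.1178118 ]
top ring (np.float64(0.11549857008805708), np.float64(0.5554999999999989), np.float64(-0.1335)) z 0.07061977439276507
 stub 28 [0.00013126 0.06952029] 89.89181841303417
 stand ((542.6516723632812, 152.20376586914062), (223.2872314453125, 90.502685546875), 79.32693481445312)
 deb top 88 [0.5533 0.2048 0.1282] ((553.4515380859375, 205.10256958007812), (24.724245071411133, 21.370309829711914), 86.32705688476562)
  deb collar 208 552.531005859375 202.9434814453125 28.592426300048828
   top [0.55220661 0.20315266 0.12590527]
  burn collar 206 532.2471923828125 97.22380065917969 28.822458267211914
   top [0.53184824 0.0955255  0.11754286]
```

```bash
cat >> h.py <<'E'
from scipy.spatial.transform import Rotation as Ro
def pose():
    o=bot.get_obs(); R=Ro.from_euler("xyz",o["tcp_rot"],degrees=True).as_matrix()
    return o,np.array(o["ee_pos"]),R
def circ(Q):
    A=np.c_[2*Q,np.ones(len(Q))];x=np.linalg.lstsq(A,(Q**2).sum(1),rcond=None)[0]
    return x[0],x[1],np.sqrt(x[2]+x[0]**2+x[1]**2)
def onplane(c,u,v,z):
    C=-np.array(c["R"]).T@np.array(c["t"]).ravel(); P=world(c,u,v,np.ones(len(u)))
    d=P-C; return C+d*((z-C[2])/d[:,2])[:,None]
E
python3 - <<'E'
from h import *
o,p,R=pose(); print(p.round(4));print(R.round(3))
s=np.load("side.npy",allow_pickle=True).item();t=np.load("top.npy",allow_pickle=True).item()
for nm,c,RA,RD,RB in [("side",s,(240,162,297,219),(205,262,234,303),(230,238,256,290)),("top",t,(242,193,298,242),(133,207,160,230),(176,216,202,239))]:
  l,tt,r,b=RA; g=cv2.resize(cv2.cvtColor(c["frame"],cv2.COLOR_BGR2GRAY)[tt:b,l:r],None,fx=8,fy=8,interpolation=cv2.INTER_CUBIC)
  m=(g>(np.percentile(g,98)+np.percentile(g,5))/2).astype(np.uint8)
  cs,_=cv2.findContours(m,cv2.RETR_CCOMP,cv2.CHAIN_APPROX_NONE)
  for q in cs:
    a=cv2.contourArea(q)/64
    if a<80: continue
    q=q[:,0]; u=(q[:,0]+.5)/8-.5+l; v=(q[:,1]+.5)/8-.5+tt
    Q=onplane(c,u,v,.07)[:,:2]
    x=circ(Q); 
    for _ in range(8):
      e=np.hypot(Q[:,0]-x[0],Q[:,1]-x[1])-x[2]; x=circ(Q[abs(e)<max(.0015,np.percentile(abs(e),60))])
    print(nm,a,np.round(x,4))
  l,tt,r,b=RD
  for lo in (.118,.122,.125):
    P,col,u,v=cloud(c,RD);k=P[:,2]>lo
    print(" debtop",k.sum(),P[k].mean(0).round(4),cv2.minAreaRect((P[k,:2]*1000).astype(np.float32)))
E
```

```text
[ 0.1724 -0.5223  0.2313]
[[ 0.     0.313 -0.95 ]
 [-0.    -0.95  -0.313]
 [-1.     0.    -0.   ]]
side 1036.515625 [ 0.5559 -0.1304  0.0588]
side 306.5703125 [ 0.555  -0.1327  0.0321]
 debtop 133 [0.5521 0.2073 0.1291] ((553.1312255859375, 205.8319091796875), (26.11975860595703, 24.53483772277832), 88.02033996582031)
 debtop 122 [0.5525 0.2068 0.1299] ((553.1312255859375, 205.8319091796875), (26.11975860595703, 24.53483772277832), 88.02033996582031)
 debtop 113 [0.5526 0.2063 0.1305] ((553.1312255859375, 205.8319091796875), (26.11975860595703, 24.53483772277832), 88.02033996582031)
top 1554.9921875 [ 0.5538 -0.1333  0.0571]
top 427.7265625 [ 0.554  -0.1329  0.031 ]
 debtop 97 [0.5525 0.2038 0.1275] ((552.6097412109375, 205.1581573486328), (24.709495544433594, 23.071683883666992), 86.28131103515625)
 debtop 90 [0.553  0.2043 0.128 ] ((552.6097412109375, 205.1581573486328), (24.709495544433594, 23.071683883666992), 86.28131103515625)
 debtop 79 [0.5534 0.2045 0.1286] ((553.4515380859375, 205.10256958007812), (24.724245071411133, 21.370309829711914), 86.32705688476562)
```

apply_moves:
  commands:
    - [0,-0.014,-0.015,-0.05,1]
    - [0,-0.04,-0.041,-0.15,1]
    - [0,-0.07,-0.073,-0.27,1]
    - [0,-0.102,-0.106,-0.39,1]
    - [0,-0.135,-0.14,-0.51,1]
    - [0,-0.168,-0.174,-0.63,1]
    - [0,-0.202,-0.208,-0.75,1]
    - [0,-0.235,-0.242,-0.86,1]
    - [0,-0.268,-0.276,-0.97,1]
    - [0,-0.301,-0.31,-1.07,1]
    - [0,-0.334,-0.344,-1.15,1]
    - [0,-0.367,-0.378,-1.2,1]

```text
time: 1.8
ee_pos: [0.4168, -0.0533, 0.2316]
tcp_rot: [82.0, 89.9, -10.8]
wrist_force: [1.0, -0.3, 0.8]
opening: 0.0854
```

```bash
cat > go.py <<'E'
import sys
from h import *
o,p,R=pose(); T=np.array([float(a) for a in sys.argv[1:4]]); yaw=float(sys.argv[4])
cur=np.degrees(np.arctan2(R[1,1],R[0,1])); d=(yaw-cur+180)%360-180
print("t",o["time"],"pos",p.round(4),"rpy-x",R[:,0].round(4),"yaw",cur.round(2),"q",np.round(o["q"],1),"F",np.round(o["wrist_force"],2),"open",o["opening"])
print("shift",(R.T@(T-p)).round(4),"roll",-np.radians(d).round(4))
E
python3 go.py 0.5527 0.2055 0.2 -3
```

```text
t 1.8 pos [ 0.4168 -0.0533  0.2316] rpy-x [ 1.1e-03 -2.0e-04 -1.0e+00] yaw -2.79 q [ -7.3 -12.7  -6.6  96.   -0.   85.5] F [ 1.01 -0.32  0.78] open 0.08539016895275577
shift [ 0.0317  0.1231 -0.2651] roll 0.0036
```

apply_moves:
  commands:
    - [0,0.01,-0.02,0,1]
    - [0.003,0.025,-0.055,0,1]
    - [0.006,0.045,-0.095,0,1]
    - [0.01,0.065,-0.14,0,1]
    - [0.015,0.085,-0.185,0,1]
    - [0.02,0.104,-0.225,0,1]
    - [0.025,0.116,-0.25,0,1]
    - [0.032,0.1225,-0.263,0.0036,1]
    - [0.032,0.1231,-0.2651,0.0036,1]
    - [0.032,0.1231,-0.2651,0.0036,1]
    - [0.032,0.1231,-0.2651,0.0036,1]

```text
time: 2.9
ee_pos: [0.5525, 0.2043, 0.2005]
tcp_rot: [87.4, 89.9, -5.7]
wrist_force: [0.7, -0.7, 0.3]
opening: 0.0853
```

```bash
python3 go.py 0.5527 0.2055 0.086 -3
python3 - <<'E'
from h import *
s=cams.camera("side");t=cams.camera("top")
a=cv2.resize(s["frame"][190:320,150:300],(450,390),interpolation=cv2.INTER_CUBIC)
b=cv2.resize(t["frame"][140:250,110:220],(340,390),interpolation=cv2.INTER_CUBIC)
cv2.imwrite("pics/c.png",np.hstack([a,b]))
E
```

```text
t 2.9 pos [0.5525 0.2043 0.2005] rpy-x [ 1.7e-03 -2.0e-04 -1.0e+00] yaw -3.06 q [ 20.3   9.8  12.   92.1  -0.  113.4] F [ 0.68 -0.73  0.31] open 0.08530459318087773
shift [ 1.145e-01 -1.000e-04 -1.200e-03] roll -0.001
```

View pics/c.png

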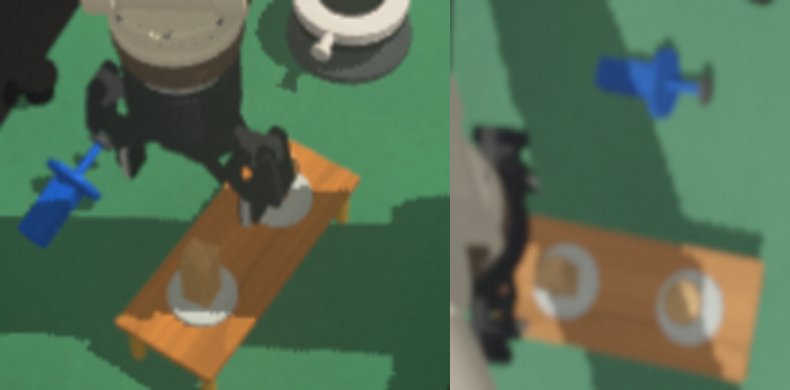

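Run:
```python
from h import *
for n in("side","top"):
  P,col,u,v=cloud(cams.camera(n))
  k=(abs(P[:,0]-.553)<.08)&(abs(P[:,1]-.205)<.05)&(P[:,2]>.19)&(P[:,2]<.24)
  for lo in (.19,.2,.21,.22,.23):
    for nm,j in(("far",P[:,0]>.553),("near",P[:,0]<.553)):
      m=k&j&(abs(P[:,2]-lo-.005)<.005)
      if m.sum()>3: print(n,lo,nm,m.sum(),np.percentile(P[m],[5,50,95],axis=0)[:,:2].round(4).tolist())
```

```text
side 0.21 far 4 [[0.596, 0.2014], [0.5964, 0.2046], [0.5967, 0.2111]]
side 0.22 far 25 [[0.5954, 0.194], [0.5964, 0.2081], [0.607, 0.2155]]
side 0.22 near 17 [[0.4978, 0.2074], [0.5036, 0.2153], [0.5101, 0.219]]
side 0.23 far 25 [[0.5956, 0.1987], [0.5967, 0.2095], [0.609, 0.2145]]
side 0.23 near 20 [[0.4971, 0.2052], [0.502, 0.215], [0.5088, 0.2194]]
top 0.22 far 7 [[0.596, 0.1915], [0.5965, 0.1943], [0.6041, 0.199]]
top 0.22 near 6 [[0.5005, 0.1969], [0.5043, 0.1992], [0.5096, 0.2018]]
top 0.23 far 7 [[0.5964, 0.1905], [0.5988, 0.1938], [0.6082, 0.1962]]
top 0.23 near 8 [[0.4976, 0.1964], [0.5035, 0.1993], [0.5084, 0.2043]]
```

apply_moves:
  commands:
    - [0.015,0,-0.0012,0,1]
    - [0.04,0,-0.0012,0,1]
    - [0.065,0,-0.0012,0,1]
    - [0.09,0,-0.0012,0,1]
    - [0.107,0,-0.0012,0,1]
    - [0.114,0,-0.0012,0,1]
    - [0.1145,0,-0.0012,0,0.2]
    - [0.1145,0,-0.0012,0,-0.2]
    - [0.1145,0,-0.0012,0,-1]
    - [0.1145,0,-0.0012,0,-1]
    - [0.1145,0,-0.0012,0,-1]
    - [0.1145,0,-0.0012,0,-1]
  newtons: 80

```text
time: 4.3
ee_pos: [0.5535, 0.2061, 0.0871]
tcp_rot: [104.5, 89.8, 11.4]
wrist_force: [0.2, 0.1, 6.4]
opening: 0.023
```

apply_moves:
  commands:
    - [0,0,0,0,-1]
    - [0,0,0,0,-1]
    - [0,0,0,0,-1]

```text
time: 4.6
ee_pos: [0.5535, 0.2061, 0.0871]
tcp_rot: [105.1, 89.8, 12.0]
wrist_force: [0.2, -0.6, 1.7]
opening: 0.0231
```

```bash
python3 go.py 0.5545 -0.1015 0.245 -3
```

```text
t 4.6 pos [0.5535 0.2061 0.0871] rpy-x [ 3.7e-03  8.0e-04 -1.0e+00] yaw -3.06 q [ 20.4   9.9  -0.4  79.5  -0.  113.5] F [ 0.16 -0.64  1.69] open 0.023080063236135866
shift [-0.1581  0.0179  0.307 ] roll -0.001
```

apply_moves:
  commands:
    - [-0.008,0,0,0,-1]
    - [-0.024,0,0,0,-1]
    - [-0.045,0,0,0,-1]
    - [-0.07,0,0,0,-1]
    - [-0.1,0,0.0,0,-1]
    - [-0.13,0,0.0,0,-1]
    - [-0.15,0,0.0,0,-1]
    - [-0.158,0,0.0,0,-1]
    - [-0.158,0,0.0,0,-1]

```text
time: 5.5
ee_pos: [0.5533, 0.2061, 0.246]
tcp_rot: [107.0, 89.7, 13.9]
wrist_force: [0.0, 0.1, -2.2]
opening: 0.0234
```

```bash
python3 go.py 0.5545 -0.1015 0.245 -3
```

```text
t 5.5 pos [0.5533 0.2061 0.246 ] rpy-x [ 0.0051  0.0013 -1.    ] yaw -3.06 q [ 20.4  10.7  18.1  97.1  -0.  113.5] F [ 0.02  0.07 -2.22] open 0.023389321880554353
shift [0.0006 0.0176 0.3071] roll -0.001
```

apply_moves:
  commands:
    - [0,0.001,0.015,0,-1]
    - [0,0.003,0.045,0,-1]
    - [0,0.005,0.08,0,-1]
    - [0,0.007,0.12,0,-1]
    - [0,0.009,0.16,0,-1]
    - [0,0.011,0.2,0,-1]
    - [0,0.013,0.235,0,-1]
    - [0.01,0.015,0.267,0,-1]
    - [0.03,0.017,0.29,0,-1]
    - [0.06,0.0176,0.304,0,-1]
    - [0.078,0.0176,0.3071,0,-1]
    - [0.08,0.0176,0.3071,0,-1]

```text
time: 6.7
ee_pos: [0.5527, -0.1024, 0.1615]
tcp_rot: [-151.3, 89.9, 115.5]
wrist_force: [0.1, 0.7, -2.0]
opening: 0.023
```

```bash
python3 go.py 0.5545 -0.1015 0.145 -3
python3 - <<'E'
from h import *
o,p,R=pose()
s=cams.camera("side");t=cams.camera("top")
a=cv2.resize(s["frame"][130:230,210:310],(400,400),interpolation=cv2.INTER_CUBIC)
b=cv2.resize(t["frame"][170:250,220:320],(400,400),interpolation=cv2.INTER_CUBIC)
cv2.imwrite("pics/d.png",np.hstack([a,b]))
for n,c in(("side",s),("top",t)):
  P,col,u,v=cloud(c); hsv=cv2.cvtColor(col[None],cv2.COLOR_BGR2HSV)[0]
  d=P-p
  for z in range(-60,20,5):
    m=(np.hypot(d[:,0],d[:,1])<.04)&(abs(d[:,2]*1000-z-2.5)<2.5)&(P[:,2]>.08)
    if m.sum()>5: print(n,z,m.sum(),(np.percentile(d[m],[3,50,97],axis=0)[:,:2]*1000).round(1).tolist(),np.median(col[m],0))
E
```

```text
t 6.7 pos [ 0.5527 -0.1024  0.1615] rpy-x [-0.0011  0.0022 -1.    ] yaw -3.14 q [-10.6   5.8   3.3  87.5   0.1  82.6] F [ 0.09  0.66 -2.01] open 0.022964255308995925
shift [ 0.0165  0.0018 -0.001 ] roll -0.0025
side -60 20 [[-9.6, -4.5], [-0.2, 2.6], [11.1, 8.3]] [65.5 71.5 66.5]
side -25 15 [[-24.2, -14.7], [-13.5, 17.5], [15.8, 26.3]] [123. 134. 132.]
side -20 124 [[-25.3, -15.6], [-6.9, 11.2], [25.2, 26.6]] [132.5 149.  146.5]
side -15 39 [[-22.3, -4.0], [-1.2, 10.7], [22.3, 23.4]] [111. 122. 121.]
side -10 12 [[-9.5, 8.0], [1.5, 10.8], [10.9, 12.3]] [ 62.  95. 117.]
side -5 10 [[-9.7, 7.8], [-0.2, 10.6], [11.7, 12.8]] [ 62.   94.5 117.5]
side 0 12 [[-12.0, 8.3], [1.1, 11.0], [11.8, 12.5]] [ 61.5  93.5 116. ]
side 5 12 [[-16.9, 8.0], [2.0, 10.9], [16.0, 13.0]] [ 61.  94. 117.]
side 10 30 [[-21.8, 3.5], [-2.8, 10.6], [24.6, 15.2]] [ 62.   91.5 107.5]
side 15 26 [[-24.2, 4.2], [-1.6, 10.2], [19.4, 13.8]] [ 61.  94. 108.]
```

View pics/d.png

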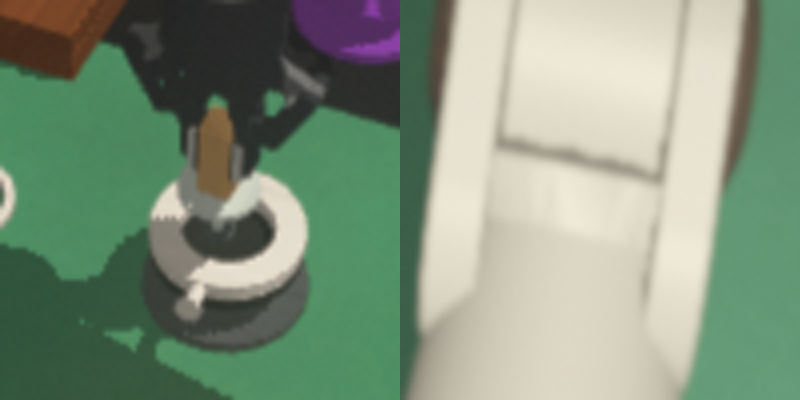

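```bash
cat > arc.py <<'E'
import sys
from h import *
# arc.py cx cy r z a0 a1 n hold ; prints rows in the tool frame
cx,cy,r,z,a0,a1=map(float,sys.argv[1:7]); n=int(sys.argv[7]); 
o,p,R=pose()
cur=np.degrees(np.arctan2(R[1,1],R[0,1]));roll=np.radians(cur+3.0)
d=p-[cx,cy,z]
print("t",o["time"],"pos",p.round(4),"polar r,ang,dz mm",(np.hypot(*d[:2])*1000).round(2),np.degrees(np.arctan2(d[1],d[0])).round(1),(d[2]*1000).round(2),"F",np.round(o["wrist_force"],2),"tilt",R[:2,0].round(4),"yaw",cur.round(2),"open",round(o["opening"],4))
rows=[]
for i in range(1,n+1):
    a=np.radians(a0+(a1-a0)*i/n)
    w=R.T@(np.array([cx+r*np.cos(a),cy+r*np.sin(a),z])-p)
    rows.append([round(float(x),4) for x in w]+[0,-1])
print(rows)
E
python3 arc.py .5545 -.1318 .031 .133 92 92 1
```

```text
t 6.8 pos [ 0.5541 -0.1016  0.1649] polar r,ang,dz mm 30.19 90.8 31.86 F [-0.96 -0.75 -0.7 ] tilt [0.0033 0.0016] yaw -3.07 open 0.0232
[[0.0319, -0.0008, -0.0007, 0, -1]]
```

apply_moves:
  commands:
    - [0.006,-0.0008,-0.0007,0,-1]
    - [0.013,-0.0008,-0.0007,0,-1]
    - [0.018,-0.0008,-0.0007,0,-1]
    - [0.021,-0.0008,-0.0007,0,-1]
    - [0.024,-0.0008,-0.0007,0,-1]
    - [0.026,-0.0008,-0.0007,0,-1]
    - [0.028,-0.0008,-0.0007,0,-1]
    - [0.03,-0.0008,-0.0007,0,-1]
    - [0.0315,-0.0008,-0.0007,0,-1]
    - [0.0315,-0.0008,-0.0007,0,-1]

```text
time: 7.8
ee_pos: [0.5535, -0.1009, 0.1335]
tcp_rot: [115.7, 89.8, 22.6]
wrist_force: [-1.1, 1.0, 2.6]
opening: 0.0232
```

```bash
python3 arc.py .5545 -.1318 .031 .133 92 55 12;python3 - <<'E'
from h import *
s=cams.camera("side")
P,col,u,v=cloud(s,(240,162,297,219)); d=np.hypot(P[:,0]-.555,P[:,1]+.131)
k=(d>.036)&(d<.053)&(P[:,2]>.05)&(P[:,2]<.075)&(P[:,1]>-.16); print(k.sum(),np.percentile(P[k,2],[25,50,75]))
s0=np.load("side.npy",allow_pickle=True).item(); P0,_,u0,v0=cloud(s0,(240,162,297,219)); d=np.hypot(P0[:,0]-.555,P0[:,1]+.131);k=(d>.036)&(d<.053)&(P0[:,2]>.05)&(P0[:,1]>-.16);print(np.percentile(P0[k,2],[25,50,75]))
E
```

```text
t 7.8 pos [ 0.5535 -0.1009  0.1335] polar r,ang,dz mm 30.96 91.8 0.49 F [-1.06  0.97  2.63] tilt [0.0037 0.0015] yaw -3.08 open 0.0232
[[0.0005, 0.0016, -0.0001, 0, -1], [0.0005, 0.0032, -0.0001, 0, -1], [0.0005, 0.0049, -0.0001, 0, -1], [0.0005, 0.0065, 0.0001, 0, -1], [0.0005, 0.0082, 0.0004, 0, -1], [0.0005, 0.0098, 0.0007, 0, -1], [0.0005, 0.0114, 0.0011, 0, -1], [0.0005, 0.013, 0.0016, 0, -1], [0.0005, 0.0146, 0.0022, 0, -1], [0.0005, 0.0161, 0.0029, 0, -1], [0.0005, 0.0176, 0.0037, 0, -1], [0.0006, 0.019, 0.0045, 0, -1]]
355 [0.06488984 0.06643253 0.06801419]
[0.07006095 0.07172372 0.07312706]
```

apply_moves:
  commands:
    - [0.0008,0.0016,-0.0001,0,-1]
    - [0.0013,0.0032,-0.0001,0,-1]
    - [0.0013,0.0049,-0.0001,0,-1]
    - [0.0013,0.0065,0.0001,0,-1]
    - [0.0013,0.0082,0.0004,0,-1]
    - [0.0013,0.0098,0.0007,0,-1]
    - [0.0013,0.0114,0.0011,0,-1]
    - [0.0013,0.013,0.0016,0,-1]
    - [0.0013,0.0146,0.0022,0,-1]
    - [0.0013,0.0161,0.0029,0,-1]
    - [0.0013,0.0176,0.0037,0,-1]
    - [0.0013,0.019,0.0045,0,-1]

```text
time: 9.05
ee_pos: [0.5724, -0.1063, 0.1324]
tcp_rot: [117.3, 89.8, 24.2]
wrist_force: [-5.0, -1.1, 2.9]
opening: 0.023
```

```bash
cat > dep.py <<'E'
from h import *
s=cams.camera("side");s0=np.load("side.npy",allow_pickle=True).item()
z=[]
for c in(s0,s):
  P,_,u,v=cloud(c,(240,162,297,219)); d=np.hypot(P[:,0]-.555,P[:,1]+.131);k=(d>.037)&(d<.052)&(P[:,2]>.05)&(P[:,2]<.08)&(P[:,1]>-.13);z.append(np.median(P[k,2]));
# tool axis vs TCP from handle's +y face and the collar
o,p,R=pose();P,_,u,v=cloud(s);d=(P-p)*1000
h=(abs(d[:,0])<14)&(abs(d[:,1])<20)&(d[:,2]>-12)&(d[:,2]<12)
print("depress mm",round((z[0]-z[1])*1000,2),"handle +y face",np.median(d[h,1]).round(2),"x",np.percentile(d[h,0],[3,97]).round(1))
E
python3 arc.py .5545 -.1318 .031 .132 55 18 12; python3 dep.py
```

```text
t 9.05 pos [ 0.5724 -0.1063  0.1324] polar r,ang,dz mm 31.15 54.8 0.38 F [-4.99 -1.05  2.92] tilt [0.0038 0.0017] yaw -3.07 open 0.023
[[0.0004, 0.0012, 0.001, 0, -1], [0.0004, 0.0026, 0.002, 0, -1], [0.0004, 0.0039, 0.0031, 0, -1], [0.0004, 0.0051, 0.0042, 0, -1], [0.0004, 0.0062, 0.0054, 0, -1], [0.0004, 0.0073, 0.0066, 0, -1], [0.0004, 0.0084, 0.008, 0, -1], [0.0004, 0.0093, 0.0093, 0, -1], [0.0004, 0.0102, 0.0107, 0, -1], [0.0004, 0.011, 0.0122, 0, -1], [0.0004, 0.0117, 0.0137, 0, -1], [0.0004, 0.0124, 0.0152, 0, -1]]
depress mm 5.87 handle +y face 10.77 x [-12.   11.3]
```

apply_moves:
  commands:
    - [0.0006,0.0013,0.001,0,-1]
    - [0.0006,0.0026,0.002,0,-1]
    - [0.0006,0.0039,0.0031,0,-1]
    - [0.0006,0.0051,0.0042,0,-1]
    - [0.0006,0.0062,0.0054,0,-1]
    - [0.0006,0.0073,0.0066,0,-1]
    - [0.0006,0.0084,0.008,0,-1]
    - [0.0006,0.0093,0.0093,0,-1]
    - [0.0006,0.0102,0.0107,0,-1]
    - [0.0006,0.011,0.0122,0,-1]
    - [0.0006,0.0117,0.0137,0,-1]
    - [0.0006,0.0124,0.0152,0,-1]

```text
time: 10.3
ee_pos: [0.5845, -0.1224, 0.1319]
tcp_rot: [112.4, 89.7, 19.4]
wrist_force: [-4.0, 3.0, 3.5]
opening: 0.0231
```

```bash
python3 arc.py .5545 -.1318 .031 .132 18 -19 12; python3 dep.py
```

```text
t 10.3 pos [ 0.5845 -0.1224  0.1319] polar r,ang,dz mm 31.41 17.3 -0.11 F [-3.97  2.97  3.54] tilt [0.0046 0.0016] yaw -3.08 open 0.0231
[[-0.0001, 0.0001, 0.0014, 0, -1], [-0.0001, 0.0005, 0.003, 0, -1], [-0.0001, 0.0009, 0.0046, 0, -1], [-0.0001, 0.0012, 0.0062, 0, -1], [-0.0001, 0.0014, 0.0079, 0, -1], [-0.0001, 0.0015, 0.0096, 0, -1], [-0.0001, 0.0016, 0.0112, 0, -1], [-0.0001, 0.0015, 0.0129, 0, -1], [-0.0001, 0.0014, 0.0146, 0, -1], [-0.0001, 0.0011, 0.0162, 0, -1], [-0.0001, 0.0008, 0.0178, 0, -1], [-0.0001, 0.0004, 0.0195, 0, -1]]
depress mm 6.86 handle +y face 10.9 x [-12.4  11.6]
```

apply_moves:
  commands:
    - [0,0.0001,0.0014,0,-1]
    - [0,0.0005,0.003,0,-1]
    - [0,0.0009,0.0046,0,-1]
    - [0,0.0012,0.0062,0,-1]
    - [0,0.0014,0.0079,0,-1]
    - [0,0.0015,0.0096,0,-1]
    - [0,0.0016,0.0112,0,-1]
    - [0,0.0015,0.0129,0,-1]
    - [0,0.0014,0.0146,0,-1]
    - [0,0.0011,0.0162,0,-1]
    - [0,0.0008,0.0178,0,-1]
    - [0,0.0004,0.0195,0,-1]

```text
time: 11.55
ee_pos: [0.584, -0.1421, 0.1319]
tcp_rot: [113.7, 89.7, 20.6]
wrist_force: [-1.3, 4.8, 3.2]
opening: 0.0232
```

```bash
python3 arc.py .5545 -.1318 .031 .132 -19 -56 12; python3 dep.py
```

```text
t 11.55 pos [ 0.584  -0.1421  0.1319] polar r,ang,dz mm 31.24 -19.2 -0.15 F [-1.27  4.84  3.25] tilt [0.005  0.0019] yaw -3.07 open 0.0232
[[-0.0002, -0.0007, 0.0014, 0, -1], [-0.0002, -0.0013, 0.003, 0, -1], [-0.0002, -0.002, 0.0045, 0, -1], [-0.0002, -0.0027, 0.006, 0, -1], [-0.0002, -0.0035, 0.0074, 0, -1], [-0.0002, -0.0044, 0.0088, 0, -1], [-0.0002, -0.0054, 0.0102, 0, -1], [-0.0002, -0.0065, 0.0115, 0, -1], [-0.0002, -0.0076, 0.0127, 0, -1], [-0.0002, -0.0088, 0.0139, 0, -1], [-0.0002, -0.01, 0.015, 0, -1], [-0.0002, -0.0113, 0.0161, 0, -1]]
depress mm 6.97 handle +y face 11.15 x [-11.9  12.6]
```

apply_moves:
  commands:
    - [-0.0001,-0.0006,0.0015,0,-1]
    - [-0.0001,-0.0013,0.003,0,-1]
    - [-0.0001,-0.002,0.0045,0,-1]
    - [-0.0001,-0.0027,0.006,0,-1]
    - [-0.0001,-0.0035,0.0074,0,-1]
    - [-0.0001,-0.0044,0.0088,0,-1]
    - [-0.0001,-0.0054,0.0102,0,-1]
    - [-0.0001,-0.0065,0.0115,0,-1]
    - [-0.0001,-0.0076,0.0127,0,-1]
    - [-0.0001,-0.0088,0.0139,0,-1]
    - [-0.0001,-0.01,0.015,0,-1]
    - [-0.0001,-0.0113,0.0161,0,-1]

```text
time: 12.8
ee_pos: [0.5718, -0.1579, 0.1319]
tcp_rot: [110.7, 89.7, 17.6]
wrist_force: [2.5, 4.8, 3.4]
opening: 0.0234
```

```bash
python3 arc.py .5545 -.1318 .031 .132 -56 -93 12; python3 dep.py
```

```text
t 12.8 pos [ 0.5718 -0.1579  0.1319] polar r,ang,dz mm 31.25 -56.5 -0.06 F [2.49 4.8  3.43] tilt [0.0051 0.0016] yaw -3.08 open 0.0234
[[-0.0001, -0.0013, 0.0006, 0, -1], [-0.0001, -0.0027, 0.0015, 0, -1], [-0.0001, -0.0042, 0.0023, 0, -1], [-0.0001, -0.0056, 0.0031, 0, -1], [-0.0001, -0.0072, 0.0037, 0, -1], [-0.0001, -0.0087, 0.0043, 0, -1], [-0.0001, -0.0103, 0.0048, 0, -1], [-0.0001, -0.012, 0.0052, 0, -1], [-0.0001, -0.0136, 0.0055, 0, -1], [-0.0001, -0.0153, 0.0057, 0, -1], [-0.0002, -0.0169, 0.0059, 0, -1], [-0.0002, -0.0186, 0.0059, 0, -1]]
depress mm 7.21 handle +y face 10.08 x [-11.8  11. ]
```

apply_moves:
  commands:
    - [-0.0001,-0.0013,0.0007,0,-1]
    - [-0.0001,-0.0027,0.0015,0,-1]
    - [-0.0001,-0.0042,0.0023,0,-1]
    - [-0.0001,-0.0056,0.0031,0,-1]
    - [-0.0001,-0.0072,0.0037,0,-1]
    - [-0.0001,-0.0087,0.0043,0,-1]
    - [-0.0001,-0.0103,0.0048,0,-1]
    - [-0.0001,-0.012,0.0052,0,-1]
    - [-0.0001,-0.0136,0.0055,0,-1]
    - [-0.0001,-0.0153,0.0057,0,-1]
    - [-0.0001,-0.0169,0.0059,0,-1]
    - [-0.0001,-0.0186,0.0059,0,-1]

```text
time: 14.05
ee_pos: [0.5525, -0.163, 0.132]
tcp_rot: [107.4, 89.7, 14.3]
wrist_force: [3.2, 2.7, 3.9]
opening: 0.023
```

```bash
python3 arc.py .5545 -.1318 .031 .132 -93 -130 12; python3 dep.py
```

```text
t 14.05 pos [ 0.5525 -0.163   0.132 ] polar r,ang,dz mm 31.27 -93.7 -0.01 F [3.23 2.69 3.89] tilt [0.0048 0.0012] yaw -3.09 open 0.023
[[-0.0, -0.0013, -0.0003, 0, -1], [-0.0, -0.0029, -0.0004, 0, -1], [-0.0, -0.0046, -0.0007, 0, -1], [-0.0, -0.0062, -0.001, 0, -1], [-0.0, -0.0078, -0.0014, 0, -1], [-0.0, -0.0094, -0.0019, 0, -1], [-0.0001, -0.011, -0.0024, 0, -1], [-0.0001, -0.0125, -0.0031, 0, -1], [-0.0001, -0.014, -0.0038, 0, -1], [-0.0001, -0.0155, -0.0046, 0, -1], [-0.0001, -0.0169, -0.0055, 0, -1], [-0.0001, -0.0183, -0.0065, 0, -1]]
depress mm 7.74 handle +y face 10.78 x [-11.   12.5]
```

apply_moves:
  commands:
    - [-0.0001,-0.0013,-0.0002,0,-1]
    - [-0.0003,-0.0029,-0.0004,0,-1]
    - [-0.0004,-0.0046,-0.0007,0,-1]
    - [-0.0004,-0.0062,-0.001,0,-1]
    - [-0.0004,-0.0078,-0.0014,0,-1]
    - [-0.0004,-0.0094,-0.0019,0,-1]
    - [-0.0004,-0.011,-0.0024,0,-1]
    - [-0.0004,-0.0125,-0.0031,0,-1]
    - [-0.0004,-0.014,-0.0038,0,-1]
    - [-0.0004,-0.0155,-0.0046,0,-1]
    - [-0.0004,-0.0169,-0.0055,0,-1]
    - [-0.0004,-0.0183,-0.0065,0,-1]

```text
time: 15.3
ee_pos: [0.5339, -0.1555, 0.1322]
tcp_rot: [108.7, 89.8, 15.6]
wrist_force: [3.5, -0.0, 3.2]
opening: 0.0232
```

```bash
python3 arc.py .5545 -.1318 .031 .1323 -130 -167 12; python3 dep.py
```

```text
t 15.3 pos [ 0.5339 -0.1555  0.1322] polar r,ang,dz mm 31.41 -131.0 -0.08 F [ 3.51 -0.01  3.18] tilt [0.0039 0.0011] yaw -3.1 open 0.0232
[[-0.0001, -0.0006, -0.001, 0, -1], [-0.0001, -0.0019, -0.0021, 0, -1], [-0.0001, -0.0031, -0.0033, 0, -1], [-0.0001, -0.0042, -0.0045, 0, -1], [-0.0001, -0.0052, -0.0058, 0, -1], [-0.0001, -0.0062, -0.0072, 0, -1], [-0.0001, -0.0071, -0.0086, 0, -1], [-0.0001, -0.008, -0.01, 0, -1], [-0.0001, -0.0087, -0.0115, 0, -1], [-0.0001, -0.0094, -0.013, 0, -1], [-0.0001, -0.01, -0.0146, 0, -1], [-0.0001, -0.0105, -0.0162, 0, -1]]
depress mm 6.39 handle +y face 10.21 x [-11.   12.7]
```

apply_moves:
  commands:
    - [0,-0.0008,-0.001,0,-1]
    - [0.0001,-0.0019,-0.0021,0,-1]
    - [0.0001,-0.0031,-0.0033,0,-1]
    - [0.0001,-0.0042,-0.0045,0,-1]
    - [0.0001,-0.0052,-0.0058,0,-1]
    - [0.0001,-0.0062,-0.0072,0,-1]
    - [0.0001,-0.0071,-0.0086,0,-1]
    - [0.0001,-0.008,-0.01,0,-1]
    - [0.0001,-0.0087,-0.0115,0,-1]
    - [0.0001,-0.0094,-0.013,0,-1]
    - [0.0001,-0.01,-0.0146,0,-1]
    - [0.0001,-0.0105,-0.0162,0,-1]

```text
time: 16.55
ee_pos: [0.5239, -0.1385, 0.1321]
tcp_rot: [110.4, 89.8, 17.3]
wrist_force: [3.8, -2.9, 3.7]
opening: 0.0236
```

```bash
python3 arc.py .5545 -.1318 .031 .1322 -167 -204 12; python3 dep.py
```

```text
t 16.55 pos [ 0.5239 -0.1385  0.1321] polar r,ang,dz mm 31.37 -167.6 -0.12 F [ 3.8  -2.93  3.75] tilt [0.0033 0.001 ] yaw -3.1 open 0.0236
[[-0.0001, 0.0, -0.0014, 0, -1], [-0.0001, -0.0003, -0.003, 0, -1], [-0.0001, -0.0006, -0.0047, 0, -1], [-0.0001, -0.0007, -0.0063, 0, -1], [-0.0001, -0.0008, -0.008, 0, -1], [-0.0001, -0.0007, -0.0097, 0, -1], [-0.0001, -0.0006, -0.0113, 0, -1], [-0.0001, -0.0004, -0.013, 0, -1], [-0.0001, -0.0001, -0.0146, 0, -1], [-0.0001, 0.0002, -0.0163, 0, -1], [-0.0001, 0.0007, -0.0179, 0, -1], [-0.0001, 0.0013, -0.0194, 0, -1]]
depress mm 6.42 handle +y face 10.82 x [-11.1  12. ]
```

apply_moves:
  commands:
    - [0.0001,-0.0001,-0.0014,0,-1]
    - [0.0001,-0.0003,-0.003,0,-1]
    - [0.0001,-0.0006,-0.0047,0,-1]
    - [0.0001,-0.0007,-0.0063,0,-1]
    - [0.0001,-0.0008,-0.008,0,-1]
    - [0.0001,-0.0007,-0.0097,0,-1]
    - [0.0001,-0.0006,-0.0113,0,-1]
    - [0.0001,-0.0004,-0.013,0,-1]
    - [0.0001,-0.0001,-0.0146,0,-1]
    - [0.0001,0.0002,-0.0163,0,-1]
    - [0.0001,0.0007,-0.0179,0,-1]
    - [0.0001,0.0013,-0.0194,0,-1]

```text
time: 17.8
ee_pos: [0.526, -0.119, 0.1319]
tcp_rot: [112.4, 89.8, 19.3]
wrist_force: [0.7, -3.6, 3.3]
opening: 0.023
```

```bash
python3 arc.py .5545 -.1318 .031 .1322 -204 -241 12; python3 dep.py
```

```text
t 17.8 pos [ 0.526  -0.119   0.1319] polar r,ang,dz mm 31.2 155.8 -0.26 F [ 0.73 -3.61  3.3 ] tilt [0.0028 0.001 ] yaw -3.1 open 0.023
[[-0.0003, 0.0008, -0.0014, 0, -1], [-0.0003, 0.0015, -0.0029, 0, -1], [-0.0002, 0.0023, -0.0044, 0, -1], [-0.0002, 0.0032, -0.0058, 0, -1], [-0.0002, 0.0041, -0.0072, 0, -1], [-0.0002, 0.0052, -0.0085, 0, -1], [-0.0002, 0.0063, -0.0097, 0, -1], [-0.0002, 0.0074, -0.0109, 0, -1], [-0.0002, 0.0086, -0.0121, 0, -1], [-0.0002, 0.0099, -0.0131, 0, -1], [-0.0002, 0.0113, -0.0141, 0, -1], [-0.0002, 0.0126, -0.0151, 0, -1]]
depress mm 6.04 handle +y face 9.77 x [-11.6  11. ]
```

apply_moves:
  commands:
    - [0.0002,0.0007,-0.0015,0,-1]
    - [0.0002,0.0015,-0.0029,0,-1]
    - [0.0003,0.0023,-0.0044,0,-1]
    - [0.0003,0.0032,-0.0058,0,-1]
    - [0.0003,0.0041,-0.0072,0,-1]
    - [0.0003,0.0052,-0.0085,0,-1]
    - [0.0003,0.0063,-0.0097,0,-1]
    - [0.0003,0.0074,-0.0109,0,-1]
    - [0.0003,0.0086,-0.0121,0,-1]
    - [0.0003,0.0099,-0.0131,0,-1]
    - [0.0003,0.0113,-0.0141,0,-1]
    - [0.0003,0.0126,-0.0151,0,-1]

```text
time: 19.05
ee_pos: [0.5396, -0.1043, 0.1317]
tcp_rot: [118.3, 89.8, 25.2]
wrist_force: [-1.7, -4.2, 3.1]
opening: 0.0234
```

```bash
python3 arc.py .5545 -.1318 .031 .132 -241 -278 12; python3 dep.py
```

```text
t 19.05 pos [ 0.5396 -0.1043  0.1317] polar r,ang,dz mm 31.26 118.4 -0.32 F [-1.66 -4.17  3.11] tilt [0.0028 0.0013] yaw -3.1 open 0.0234
[[-0.0003, 0.0013, -0.0005, 0, -1], [-0.0003, 0.0028, -0.0012, 0, -1], [-0.0003, 0.0043, -0.0019, 0, -1], [-0.0003, 0.0059, -0.0025, 0, -1], [-0.0003, 0.0074, -0.003, 0, -1], [-0.0003, 0.009, -0.0035, 0, -1], [-0.0003, 0.0107, -0.0038, 0, -1], [-0.0003, 0.0123, -0.0041, 0, -1], [-0.0003, 0.014, -0.0043, 0, -1], [-0.0003, 0.0157, -0.0043, 0, -1], [-0.0003, 0.0173, -0.0043, 0, -1], [-0.0003, 0.019, -0.0042, 0, -1]]
depress mm 6.49 handle +y face 10.04 x [-11.7  12. ]
```

apply_moves:
  commands:
    - [0.0002,0.0013,-0.0006,0,-1]
    - [0.0002,0.0028,-0.0012,0,-1]
    - [0.0002,0.0043,-0.0019,0,-1]
    - [0.0002,0.0059,-0.0025,0,-1]
    - [0.0002,0.0074,-0.003,0,-1]
    - [0.0002,0.009,-0.0035,0,-1]
    - [0.0002,0.0107,-0.0038,0,-1]
    - [0.0002,0.0123,-0.0041,0,-1]
    - [0.0002,0.014,-0.0043,0,-1]
    - [0.0002,0.0157,-0.0043,0,-1]
    - [0.0002,0.0173,-0.0043,0,-1]
    - [0.0002,0.019,-0.0042,0,-1]

```text
time: 20.3
ee_pos: [0.5593, -0.1009, 0.1316]
tcp_rot: [121.4, 89.8, 28.3]
wrist_force: [-3.4, -2.4, 3.9]
opening: 0.023
```

```bash
python3 arc.py .5545 -.1318 .031 .132 -278 -281 2; python3 dep.py
```

```text
t 20.3 pos [ 0.5593 -0.1009  0.1316] polar r,ang,dz mm 31.29 81.2 -0.44 F [-3.38 -2.38  3.95] tilt [0.0033 0.0018] yaw -3.08 open 0.023
[[-0.0004, 0.0003, 0.0003, 0, -1], [-0.0004, 0.0012, 0.0004, 0, -1]]
depress mm 6.86 handle +y face 10.63 x [-12.2  12.4]
```

apply_moves:
  commands:
    - [-0.006,0,0,0,-1]
    - [-0.02,0,0,0,-1]
    - [-0.045,0,0,0,-1]
    - [-0.075,0,0,0,-1]
    - [-0.1,0,0,0,-1]
    - [-0.112,0,0,0,-1]
    - [-0.114,0,0,0,-1]
    - [-0.114,0,0,0,-1]

```text
time: 21.15
ee_pos: [0.5593, -0.101, 0.245]
tcp_rot: [125.5, 89.8, 32.4]
wrist_force: [0.8, -0.1, -1.1]
opening: 0.0233
```

```bash
python3 go.py 0.5535 0.2061 0.246 -3; python3 dep.py
```

```text
t 21.15 pos [ 0.5593 -0.101   0.245 ] rpy-x [ 0.0034  0.0022 -1.    ] yaw -3.08 q [-10.3   7.7  14.6  96.7   0.2  82.8] F [ 0.77 -0.13 -1.1 ] open 0.023321030723746312
shift [-0.0004 -0.0223 -0.3063] roll -0.0013
depress mm -0.22 handle +y face 10.62 x [-11.8  12.4]
```

apply_moves:
  commands:
    - [0,-0.001,-0.015,0,-1]
    - [0,-0.003,-0.045,0,-1]
    - [0,-0.006,-0.08,0,-1]
    - [0,-0.009,-0.12,0,-1]
    - [0,-0.012,-0.16,0,-1]
    - [0,-0.015,-0.2,0,-1]
    - [0,-0.018,-0.24,0,-1]
    - [0,-0.02,-0.275,0,-1]
    - [0,-0.0218,-0.297,0,-1]
    - [0,-0.0223,-0.3058,0,-1]
    - [0,-0.0223,-0.3063,0,-1]
    - [0,-0.0223,-0.3063,0,-1]

```text
time: 22.4
ee_pos: [0.553, 0.2057, 0.2445]
tcp_rot: [141.8, 89.9, 48.7]
wrist_force: [0.6, -0.2, -1.3]
opening: 0.0235
```

```bash
python3 go.py 0.5535 0.2061 0.15 -3; python3 dep.py
python3 - <<'E'
from h import *
o,p,R=pose();s=cams.camera("side");P,_,u,v=cloud(s);d=(P-p)*1000
for z in range(-75,45,5):
    m=(np.hypot(d[:,0],d[:,1])<34)&(abs(d[:,2]-z-2.5)<2.5)
    if m.sum()>5: print(z,m.sum(),(np.percentile(d[m],[3,50,97],axis=0)[:,:2]).round(1).tolist())
cv2.imwrite("pics/e.png",cv2.resize(s["frame"][180:320,160:300],(560,560),interpolation=cv2.INTER_CUBIC))
E
```

```text
t 22.4 pos [0.553  0.2057 0.2445] rpy-x [ 0.0015  0.0017 -1.    ] yaw -3.08 q [2.040e+01 1.080e+01 1.810e+01 9.710e+01 1.000e-01 1.135e+02] F [ 0.55 -0.23 -1.32] open 0.02348804827752929
shift [ 0.0946  0.0004 -0.0003] roll -0.0014
depress mm -0.07 handle +y face 11.76 x [-11.4  13.2]
-65 6 [[-9.9, -1.1], [-7.0, 4.8], [6.2, 8.3]]
-60 24 [[-9.7, -0.7], [-3.3, 5.9], [6.0, 10.8]]
-25 21 [[-25.1, -5.0], [-7.2, 15.0], [21.5, 25.2]]
-20 209 [[-25.9, -14.3], [-9.0, 11.1], [24.7, 25.5]]
-15 27 [[-25.3, -9.0], [-4.5, 11.5], [17.6, 24.0]]
-10 17 [[-9.5, 10.0], [0.1, 10.9], [10.7, 13.1]]
-5 12 [[-10.9, 8.9], [1.8, 10.9], [10.6, 13.0]]
0 14 [[-13.9, 8.0], [0.5, 10.8], [10.0, 12.7]]
5 29 [[-17.2, 8.1], [-0.9, 11.1], [19.9, 12.7]]
10 24 [[-24.0, -1.9], [-4.5, 10.2], [24.0, 12.6]]
15 36 [[-23.8, 5.3], [-4.2, 11.0], [22.4, 13.2]]
20 29 [[-24.0, 2.0], [-4.9, 10.7], [23.0, 13.1]]
25 29 [[-23.5, 5.9], [-2.2, 11.0], [19.2, 12.8]]
30 31 [[-23.7, 5.7], [-7.4, 11.1], [16.5, 13.4]]
35 34 [[-23.6, -4.1], [9.3, 10.7], [19.3, 12.5]]
40 75 [[-23.7, -6.9], [5.3, 6.8], [24.4, 12.7]]
```

View pics/e.png

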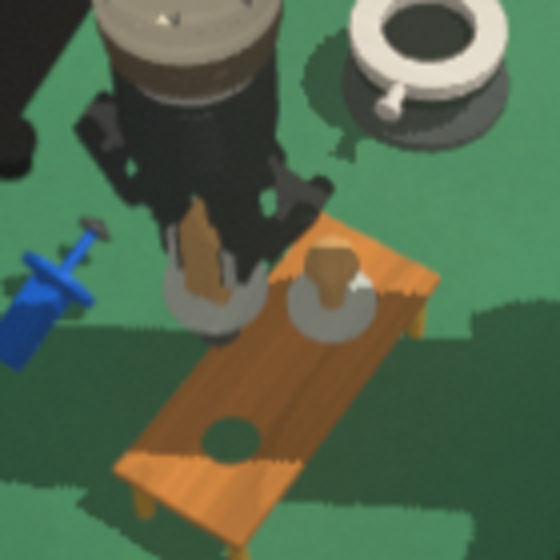

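apply_moves:
  commands:
    - [0.015,0.0005,-0.0004,0,-1]
    - [0.04,0.0005,-0.0004,0,-1]
    - [0.06,0.0005,-0.0004,0,-1]
    - [0.08,0.0005,-0.0004,0,-1]
    - [0.1,0.0005,-0.0004,0,-1]
    - [0.12,0.0005,-0.0004,0,-1]
    - [0.137,0.0005,-0.0004,0,-1]
    - [0.148,0.0005,-0.0004,0,-1]
    - [0.153,0.0005,-0.0004,0,-1]
    - [0.155,0.0005,-0.0004,0,-1]
    - [0.1555,0.0005,-0.0004,0,-1]
    - [0.156,0.0005,-0.0004,0,-1]

```text
time: 23.7
ee_pos: [0.5545, 0.2059, 0.0898]
tcp_rot: [129.6, 89.8, 36.5]
wrist_force: [-1.4, 0.2, -1.1]
opening: 0.0229
```

```bash
python3 go.py 0.5535 0.2061 0.0871 -3
python3 - <<'E'
from h import *
s=cams.camera("side");P,col,u,v=cloud(s,(195,255,240,310));hsv=cv2.cvtColor(col[None],cv2.COLOR_BGR2HSV)[0]
k=(abs(P[:,2]-.069)<.008)&(hsv[:,1]<70)&(np.hypot(P[:,0]-.553,P[:,1]-.206)<.032);print(k.sum(),P[k].mean(0),np.percentile(P[k,2],[10,50,90]))
E
```

```text
t 23.7 pos [0.5545 0.2059 0.0898] rpy-x [ 0.0033  0.0024 -1.    ] yaw -3.15 q [ 2.030e+01  1.000e+01 -1.000e-01  7.980e+01  1.000e-01  1.135e+02] F [-1.41  0.23 -1.08] open 0.02292062111020041
shift [ 0.0027 -0.001  -0.0001] roll -0.0026
191 [0.5505637 0.216378  0.07247  ] [0.069665   0.07269725 0.0748709 ]
```

Going in freely, no contact yet. Lower the rest slowly.

apply_moves:
  commands:
    - [0.001,-0.0005,0,0,-1]
    - [0.002,-0.001,0,0,-1]
    - [0.0025,-0.001,0,0,-1]
    - [0.0028,-0.001,0,0,-1]
    - [0.0028,-0.001,0,0,-1]

```text
time: 24.25
ee_pos: [0.5534, 0.2061, 0.0871]
tcp_rot: [130.7, 89.8, 37.5]
wrist_force: [-1.6, -0.4, 1.5]
opening: 0.0232
```

```bash
python3 go.py 0.5535 0.2061 0.0871 -3
```

```text
t 24.25 pos [0.5534 0.2061 0.0871] rpy-x [ 0.0033  0.0025 -1.    ] yaw -3.14 q [ 2.040e+01  9.900e+00 -5.000e-01  7.940e+01  1.000e-01  1.135e+02] F [-1.58 -0.41  1.55] open 0.023189687398232375
shift [ 0.      0.0001 -0.    ] roll -0.0024
```

apply_moves:
  commands:
    - [0,0,0,0,-0.3]
    - [0,0,0,0,0]
    - [0,0,0,0,0.4]
    - [0,0,0,0,0.8]
    - [0,0,0,0,1]
    - [0,0,0,0,1]
    - [0,0,0,0,1]
    - [0,0,0,0,1]

```text
time: 25.05
ee_pos: [0.5534, 0.2061, 0.0871]
tcp_rot: [130.5, 89.8, 37.4]
wrist_force: [0.8, 0.2, 0.2]
opening: 0.0858
```

apply_moves:
  commands:
    - [-0.008,0,0,0,1]
    - [-0.025,0,0,0,1]
    - [-0.05,0,0,0,1]
    - [-0.08,0,0,0,1]
    - [-0.11,0,0,0,1]
    - [-0.14,0,0,0,1]
    - [-0.155,0,0.01,0,1]
    - [-0.16,0,0.04,0,1]
    - [-0.16,-0.03,0.08,0,1]
    - [-0.16,-0.07,0.12,0,1]
    - [-0.16,-0.1,0.15,0,1]
    - [-0.16,-0.12,0.17,0,1]

```text
time: 26.25
ee_pos: [0.4212, 0.0404, 0.2463]
tcp_rot: [125.8, 89.8, 32.6]
wrist_force: [0.9, 0.2, 1.5]
opening: 0.0853
```

```bash
python3 dep.py
python3 - <<'E'
from h import *
o=bot.get_obs();print(o["time"],o["opening"],o["ee_pos"])
s=cams.camera("side");t=cams.camera("top")
for c,RD in((s,(205,262,234,303)),(t,(133,207,160,230))):
  P,col,u,v=cloud(c,RD);hsv=cv2.cvtColor(col[None],cv2.COLOR_BGR2HSV)[0]
  k=P[:,2]>.12;print("top",k.sum(),P[k].mean(0).round(4))
  k=(abs(P[:,2]-.069)<.0045)&(hsv[:,1]<70);
  if k.sum()>5: print("collar",k.sum(),cv2.minEnclosingCircle((P[k,:2]*1000).astype(np.float32)),np.median(P[k,2]))
a=cv2.resize(s["frame"][150:330,140:300],(480,540),interpolation=cv2.INTER_CUBIC)
b=cv2.resize(t["frame"][150:250,120:220],(320,540),interpolation=cv2.INTER_CUBIC)
cv2.imwrite("pics/f.png",np.hstack([a,b]))
E
```

```text
26.3 0.08520004475210809 [0.41959631 0.03907792 0.24706452]
top 126 [0.5534 0.2067 0.129 ]
collar 213 ((553.861083984375, 206.02198791503906), 27.88399887084961) 0.06992914735803403
top 100 [0.5543 0.204  0.1282]
collar 201 ((554.0665283203125, 203.71755981445312), 28.643451690673828) 0.0688308793277156
  return _methods._mean(a, axis=axis, dtype=dtype,
  ret = ret.dtype.type(ret / rcount)
Traceback (most recent call last):
  File "dep.py", line 9, in <module>
    print("depress mm",round((z[0]-z[1])*1000,2),"handle +y face",np.median(d[h,1]).round(2),"x",np.percentile(d[h,0],[3,97]).round(1))
                                                                                                 ~~~~~~~~~~~~~^^^^^^^^^^^^^^^
IndexError: index -1 is out of bounds for axis 0 with size 0
```

View pics/f.png

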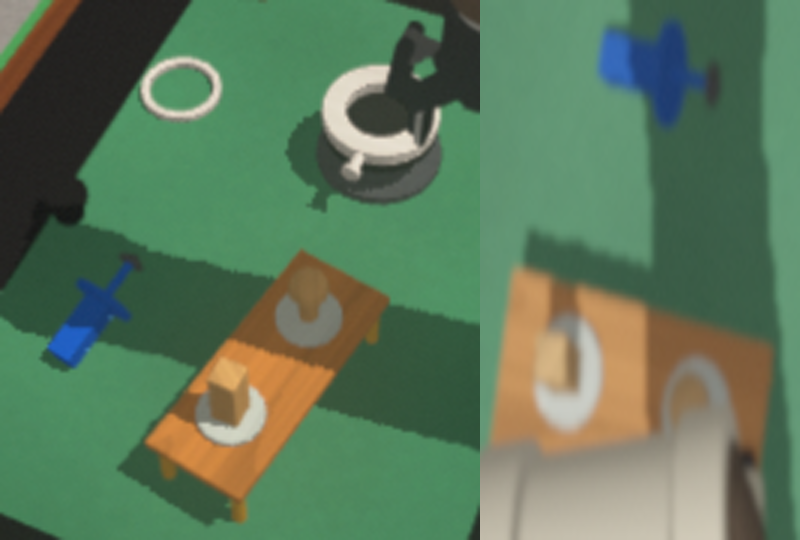

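The final picture shows the deburrer upright at (228,400) with its collar flat in its own hole. The burnisher is untouched at (308,300), and the open gripper is clear of everything. Handing in.

```bash
python3 -c "
from workcell import bot
bot.job_done();print(bot.get_obs()['time'])"
```

```text
the job is handed in; nothing more can be done
the job is handed in; nothing more can be done
```

I took the deburrer with the square wooden handle from the stand and ran its cone once clockwise round the bore edge of the aluminium ring. The lap started about 2° before the crown stub and ended about 9° past it, so the two ends overlap slightly. I then hung the tool back in its own hole, let go and handed the job in at about 26 s.

**Pressing:** The side camera showed the cushion about 5.3–5.9 mm down at the start and 6.0–7.7 mm down after that, never near the full 15 mm. The upward force was about 4–5.5 N. The start was therefore a little shallow of half way. These are readings taken every 37° or so, not a continuous record.

**Last checks:**
- **Deburrer:** It is upright, with its collar flat on the stand at about (0.554, 0.205) and its top at z ≈ 0.128. That is within 2 mm of where it was.
- **Ring:** It had sprung back to rest, within 0.2 mm, when I lifted off.
- **Other things:** The burnisher and the blue look-alike looked unmoved, and the open gripper was clear.

**What failed or disagreed:** The two cameras differed by 2–3 mm in y, so I used averages. My final repeat of the cushion check crashed because the tool was no longer in the gripper.

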